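# Brush out the clamped pump barrel and unload it

## Robot

A 7-joint arm with a two-finger parallel gripper is mounted at the origin on a cart in front of the work surface, level with it; the furniture and walls round the work are solid. World frame = base frame: x ahead of the robot, y to its left, z up, the work surface at z = 0. Lengths are in mm, angles in rad, forces in N, time in s.
With the tool pointing down it reaches from about 425 to 875 mm from the base axis. Payload 8.4 kg.
Tool frame: the origin (TCP) lies on the centre line of the jaws, within the pads' length; the fingertips stand 19 mm ahead of it and the grasp point (between the pads) is the TCP; z points along the fingers, y is the line along which they close (so a half turn about z gives the same grasp; the last joint's range is limited). The gripper opens to 87 mm and grips with 3 to 60 N. Pads are 19 mm wide; open, the fingers measure 117 mm over their backs; the gripper's body (75 mm by 190 mm) begins 51 mm behind the grasp point.
Start: joints at [-1.436, 0.333, 0.04, 1.465, -0.013, 1.343, -0.059], TCP at [150.593, 632.287, 241.546] pointing down, gripper open.
Joint ranges: [-2.58, 2.58], [-0.38, 2.09], [-1.3, 1.39], [0.25, 2.4], [-1.5, 4.64], [0.08, 2.09], [-2.65, 2.65]. Speed limits (rad/s): [2.22, 2.22, 2.79, 2.79, 3.14, 3.14, 3.14].

## Interface

Orientations are given as a unit quaternion [x, y, z, w].
In Python, from workcell import env, eyes, workorder gives the robot as it stands.
- The arm moves only by the tool carry_out, never from a script. Its argument "series" is a list of rows, each an object of numbers: "tx", "ty", "tz": the shift along the tool's x, y, z in mm; "yaw": the turn about the tool's z in rad; "hand": the closure, from 0 (fully open) to 1 (shut). A call has 1 to 5 rows; each row is the pose to reach, as a shift and turn from the pose commanded when the call began, along the tool's axes at that moment; what a row does not reach only later rows make up. A row lasts 1/12 s, in which the tool goes at most 41.7 mm and 7.16 degrees, less where a joint would pass 70% of its speed; a pose out of reach is approached as far as the arm can. A call with a gripper value outside its range is refused whole. The fingers move at their own pace and stop on an object; "squeeze" is the grip in N (left out, the last holds). Time passes only in rows, so rows that repeat a pose let the fingers close. It gives the time, the measured TCP pose, the force, the opening and the grip force at its end, in the units of the state.
- env.get_state(): the state, without advancing time (a new reading comes with each control period).
- eyes.capture(name): name is "scene" or "top"; returns (picture, depth): 384x512x3 uint8, red, green, blue; 384x512 float32, mm along the optical axis (not along the pixel's ray), 0 where there is no reading.
- eyes.camera_model(name): a dict with "fx", "fy", "cx", "cy" (pixels), "k1" (the pictures are not rectified: a ray, as slopes to the right and down, at radius r is drawn at 1 + k1 r^2 times it, then the intrinsics apply), "eye" and "orientation" of the camera in the world. Camera axes: x right, y down, z forward; pixel columns grow to the right and rows downward; lengths in mm; the calibration is good to about 2 mm. A picture is of the moment at which its call begins. camera_model takes no time and is no camera call.
- workorder.hand_in(): hands the job in; it is judged then, once.
The state is a dict: "time": time; "joint_pos": joint angles; "dq": joint speeds; "effort": joint torques, N m; "ee_pos": TCP position; "tcp_rot": TCP orientation; "force": force on the tool from outside, world axes, zero at the start; "wrist_torque": the same for the moment, N m; "opening": finger opening in mm; "gripper_force": force on a finger pad.
Only numpy, scipy, OpenCV 4.12 (cv2) and the standard library are available. Lean on these libraries where they do the work, as an engineer would, in place of code of your own. Each camera call takes 0.05 s, during which the arm holds its last target. There are 200 camera calls.

## Task

Take the bore brush from its stand and scrub the bore of the clamped pump barrel: down to the bottom, up until the top of the bristles stands clear above the rim, down to the bottom again, then out, and lower the brush back upright into its stand. After that flip the clamp's red handle over past centre so that the clamp falls fully open, lift the freed barrel out and set it down upright inside the white tray. Drop neither brush nor barrel, do not shift the barrel before the clamp is open, and leave the bottle, oil can and piston where they are.

Things in the scene. Friction and masses are not known exactly. Their poses are not given: they have to be found in the camera images.
- brush: Bore brush, 175 mm long, 0.12 kg, upright in its stand at the start, bristles down. Origin: centre of the bristle end; z towards the handle. Stiff white and blue bristle head diameter 36, z = 0 to 45; steel stem diameter 7; pale wooden round handle diameter 24, z = 97 to 175, gripped from above at about 150.
- brush_tip (a point): The brush's lower end: centre of the bristle head's underside, same point as the brush's origin.
- brush_stand: Grey open cup on a round foot, fixed: foot diameter 90, cup outside 54, inside 46 (5 mm slack round the bristles), rim 80 mm above the bench. Origin: centre of the underside, z up; inner floor 6 mm above it, on which the brush stands.
- barrel: Aluminium pump barrel, an upright cup with a foot flange, loose, 0.45 kg: foot diameter 80, 10 high; body diameter 56 up to the rim at z = 85; bore 46, closed below. Origin: centre of the underside, z up. Grip it across the body near the top. At the start it stands on the fixture plate at the fixture's origin, between 8 mm high dowels, the clamp's tip over its foot.
- bore_floor (a point): Centre of the bore's inner floor, 10 mm above the barrel's underside; the bore is 75 mm deep.
- fixture: Dark steel plate, fixed, with a blue clamp bracket: 12 thick, 110 wide in y, x = -150 to +60. Origin: on the underside below the barrel's place; -x points to the clamp and, roughly, to the robot. The clamp pivots about the fixture's y axis at x = -100, z = 38; bracket top at z = 48.
- clamp_hinge (a point): Centre of the clamp's pivot, 100 mm from the barrel's axis, 38 mm above the bench.
- clamp_handle_top (a point): Top centre of the clamp's handle: red round grip of diameter 22, which fills the last 75 of the 125 mm from the pivot to this point. Closed, it stands straight up above the pivot, its top 163 mm above the bench.
- clamp (a joint): Clamp lever, rad. 0 = closed: handle upright, 72 mm long bar level over the barrel's foot. Grows as the handle swings away from the barrel (fixture's -x) and the bar rises; stop at 1.45, handle almost level. Moves freely: its weight pulls it shut below about 0.4 and opens it to the stop beyond about 0.65.
- tray: White plastic tray, fixed to the bench, 148 in its x, 208 in its y, 30 high; level inner floor of about 110 by 165 some 4 mm above the bench. Origin at the centre of the underside, z up. It and the brush stand may have changed sides.
- blue_bottle: Bystander: upright blue bottle with red tip, diameter 48, height 195; origin at the centre of the underside.
- oil_can: Bystander: brown oil can with a thin spout, 76 x 114 x 167; origin at the centre of the underside.
- piston: Bystander: grey piston, 67 x 64 x 51, standing; origin at the centre of the underside.
Things that resemble listed ones, but are neither listed nor needed, are in the scene too. Leave any blue look-alike of the barrel alone.

How it is judged (in metres and radians):
On the way, in this order (a step that is already met when the one before it is completed fails the run):
1. the bristle end is at the bottom of the bore (within 10 mm of its floor) (horizontal distance between brush_tip and bore_floor below 0.015 m and z of brush_tip in the frame of bore_floor below 0.01 m), for 0.1 s.
2. the brush is drawn up until the top of its bristles is above the rim (tip at least 28 mm above the bore's floor) (z of brush_tip in the frame of bore_floor above 0.028 m), for 0.05 s.
3. the bristle end is at the bottom of the bore again (within 10 mm) (all of step 1), for 0.1 s.
4. the brush stands in its stand again, released (horizontal distance between brush and brush_stand below 0.02 m and z of brush in the frame of brush_stand below 0.016 m and angle between brush's own z axis and vertical below 0.35 rad and contact force between the fingers and brush below 0.1 N), for 0.2 s.
5. the clamp is flipped fully open (beyond 1.3 rad) (value of joint clamp above 1.3 rad), for 0.2 s.
At the end, for the whole second after the job is handed in: Brush in its stand, bristles down (within 20 mm of its axis, under 16 mm above its underside, tilt < 0.35 rad); clamp open beyond 1.3 rad; barrel at rest on the tray's floor (under 16 mm above its underside, within 35 mm in x and 65 mm in y of its middle, tilt < 0.12 rad) (horizontal distance between brush and brush_stand below 0.02 m and z of brush in the frame of brush_stand below 0.016 m and angle between brush's own z axis and vertical below 0.35 rad and value of joint clamp above 1.3 rad and x of barrel in the frame of tray between -0.035 and 0.035 m and y of barrel in the frame of tray between -0.065 and 0.065 m and z of barrel in the frame of tray below 0.016 m and angle between barrel's own z axis and vertical below 0.12 rad and linear speed of each of barrel, brush below 0.02 m/s); the robot touches nothing.
It fails at once if the barrel is shifted by more than 15 mm while the clamp is not open (below 1.0 rad) (distance of barrel from where it was at the start of the episode above 0.015 m and horizontal distance between barrel and fixture below 0.08 m and value of joint clamp below 1 rad).
It fails at once if the barrel is dropped (faster than 0.6 m/s, not held) (contact force between the fingers and barrel below 0.1 N and linear speed of barrel above 0.6 m/s).
It fails at once if the brush is dropped (faster than 0.8 m/s, not held) (contact force between the fingers and brush below 0.1 N and linear speed of brush above 0.8 m/s).
It fails at once if bottle, oil can or piston shifted by more than 30 mm (distance of any of blue_bottle, oil_can, piston from where it was at the start of the episode above 0.03 m).
It also fails if it takes over 66 s, if anything falls off the work surface, if the arm or the gripper's body presses on something with over 40 N, if the wrist force passes 120 N, or if a joint passes its speed limit or range.

## Working session

There is one attempt and no reset: what is moved stays moved. The work goes in short steps, Python scripts to look and compute and a tool call to move; the robot and the scene stay as the last step left them, time stands still between calls to the robot, and variables do not carry over. Pictures are saved under pics/ and viewed, at most 10 in all, crops included, and the job is handed in when it is done.

Besides the shell and the picture viewer there is one more tool, called after ">>>" as name(argument=value, ...) on one line, values as JSON. carry_out: Moves the arm, as the interface text tells. Its arguments: {"type":"object","properties":{"series":{"type":"array","items":{"type":"object","properties":{"tx":{"type":"number"},"ty":{"type":"number"},"tz":{"type":"number"},"yaw":{"type":"number"},"hand":{"type":"number"}}}},"squeeze":{"type":"number"}},"required":["series"]}

```bash
mkdir -p pics; cat > h.py <<'E'
import numpy as np,cv2
from scipy.spatial.transform import Rotation as R
from workcell import env,eyes,workorder
def save(n,img): cv2.imwrite('pics/'+n,cv2.cvtColor(img,cv2.COLOR_RGB2BGR))
def rays(name,uv):
    m=eyes.camera_model(name); uv=np.atleast_2d(uv).astype(float)
    d=(uv-[m['cx'],m['cy']])/[m['fx'],m['fy']]; s=d.copy()
    for _ in range(20): s=d/(1+m['k1']*(s**2).sum(1,keepdims=True))
    r=np.c_[s,np.ones(len(s))]
    return np.array(m['eye']),R.from_quat(m['orientation']).apply(r)
def onplane(name,uv,z):
    e,r=rays(name,uv); return e+r*((z-e[2])/r[:,2:3])
def cloud(name,D):
    h,w=D.shape; u,v=np.meshgrid(np.arange(w),np.arange(h))
    e,r=rays(name,np.c_[u.ravel(),v.ravel()])
    return (e+r*D.reshape(-1,1)).reshape(h,w,3)
E
python3 - <<'E'
from h import *
for n in('scene','top'):
    p,d=eyes.capture(n); save(n+'0.png',cv2.resize(p,(800,600))); np.savez(n+'0.npz',p=p,d=d)
    print(eyes.camera_model(n))
print(env.get_state())
E
```

```text
{'fx': 466.70342278162207, 'fy': 466.70342278162207, 'cx': 265.8488998961966, 'cy': 193.9218891868253, 'k1': -0.18949866019990189, 'eye': array([-112.28903401, -914.86107432,  853.9051757 ]), 'orientation': array([ 0.83271142, -0.28467053,  0.14187468, -0.45323939])}
{'fx': 488.40370839161403, 'fy': 488.40370839161403, 'cx': 249.00996516383356, 'cy': 198.80153424256727, 'k1': -0.16791591329280792, 'eye': array([ 293.46017039,    6.14020344, 1357.7301534 ]), 'orientation': array([ 0.71506336, -0.68993275,  0.07746664, -0.0817075 ])}
{'time': 0.1, 'joint_pos': array([-1.43617692,  0.33382143,  0.03986137,  1.46619349, -0.01336559,
        1.34329638, -0.05848086]), 'dq': array([-0.00042529, -0.00171882,  0.00066417, -0.00311156,  0.00160902,
        0.00141029,  0.00028841]), 'effort': array([ 4.18066018e-03, -6.57810259e+01,  1.34019680e+00, -4.04702783e+01,
       -5.95116243e-02,  4.10792639e-02,  1.08173815e-04]), 'ee_pos': array([150.53671763, 631.91570793, 240.75498686]), 'tcp_rot': array([ 1.16632383e-01,  9.93174889e-01, -7.26380360e-04, -2.19784956e-05]), 'force': array([-0.07062243, -0.25337967, -0.99256963]), 'wrist_torque': array([0.03168674, 0.00446826, 0.04007303]), 'gripper_force': 0.0, 'opening': 87.39929605277948}
```

View pics/scene0.png

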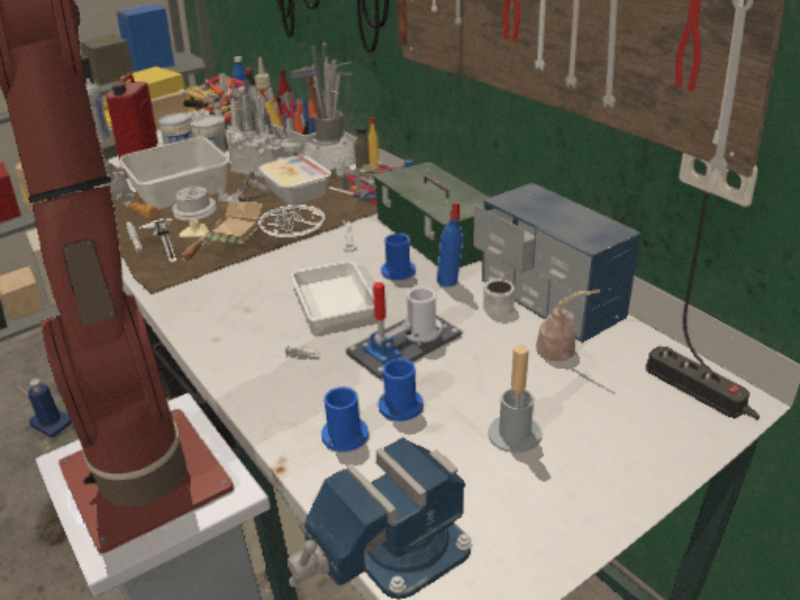

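View pics/top0.png

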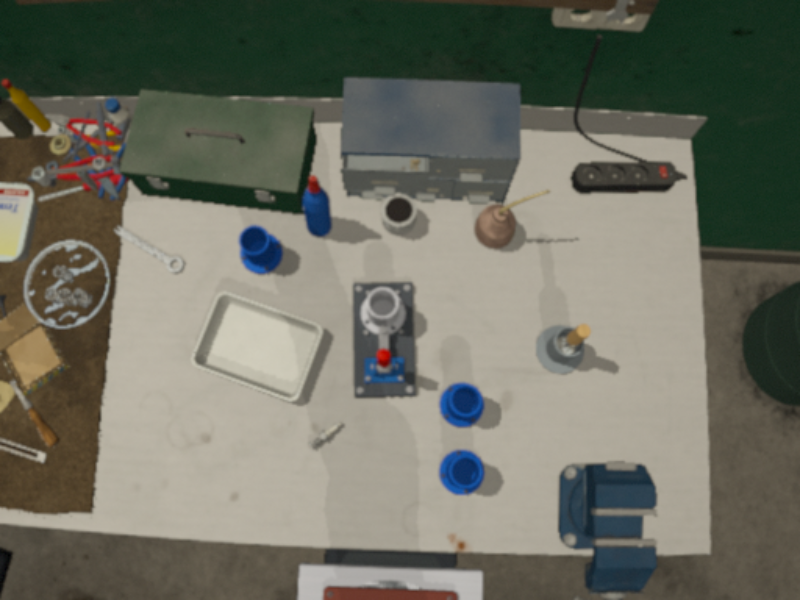

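Scene view: brush in its grey stand at (518,400), the silver barrel with the clamp at (420,315) and the white tray at (335,295). Top view: brush handle top at about (583,331), barrel rim (383,305), red handle top (384,356), tray centre (260,347). Next I measure these.

```bash
cat > m.py <<'E'
from h import *
def sel(C,hsv,zr,box,f=None):
    x0,x1,y0,y1=box; m=(C[...,2]>zr[0])&(C[...,2]<zr[1])&(C[...,0]>x0)&(C[...,0]<x1)&(C[...,1]>y0)&(C[...,1]<y1)
    if f is not None: m&=f(hsv)
    return m
E
python3 - <<'E'
from m import *
top=np.load('top0.npz'); C=cloud('top',top['d']); hsv=cv2.cvtColor(top['p'],cv2.COLOR_RGB2HSV)
s=.64
for n,(u,v),z in [('brushtop',(583,331),181),('barrelrim',(383,304),85),('redtop',(384,356),163),('tray',(260,347),30),('stand foot',(560,350),5),('can',(495,228),60),('bottle',(318,215),100),('bluecup',(462,403),85),('bluecup2',(462,470),85),('grey cup',(399,210),60)]:
    print(n,onplane('top',[u*s,v*s],z).round(), 'depthpt',C[int(v*s),int(u*s)].round())
def circ(name,p,C,zr,box):
    m=(C[...,2]>zr[0])&(C[...,2]<zr[1])&(C[...,0]>box[0])&(C[...,0]<box[1])&(C[...,1]>box[2])&(C[...,1]<box[3])
    P=C[m]; (c,r)=cv2.minEnclosingCircle(P[:,:2].astype(np.float32)); print(name,len(P),c,r,P.min(0).round(),P.max(0).round())
b=onplane('top',[383*s,304*s],85)[0]; circ('rim',top['p'],C,(78,92),(b[0]-50,b[0]+50,b[1]-50,b[1]+50))
b=onplane('top',[583*s,331*s],181)[0]; circ('brush',top['p'],C,(172,190),(b[0]-40,b[0]+40,b[1]-40,b[1]+40))
b=onplane('top',[570*s,345*s],80)[0]; circ('stand rim',top['p'],C,(72,87),(b[0]-50,b[0]+50,b[1]-50,b[1]+50))
b=onplane('top',[560*s,350*s],5)[0]; circ('foot',top['p'],C,(4,14),(b[0]-60,b[0]+60,b[1]-60,b[1]+60))
b=onplane('top',[384*s,356*s],163)[0]; circ('handle',top['p'],C,(150,172),(b[0]-40,b[0]+40,b[1]-40,b[1]+40))
b=onplane('top',[384*s,340*s],12)[0]; 
m=(np.abs(C[...,2]-12)<6)&(hsv[...,2]<90)&(np.hypot(C[...,0]-b[0],C[...,1]-b[1])<150)
print('plate',cv2.minAreaRect(C[m][:,:2].astype(np.float32)))
b=onplane('top',[260*s,347*s],30)[0]
m=(np.abs(C[...,2]-27)<7)&(np.hypot(C[...,0]-b[0],C[...,1]-b[1])<150)
print('tray',m.sum(),cv2.minAreaRect(C[m][:,:2].astype(np.float32)))
E
```

```text
brushtop [[ 541. -291.  181.]] depthpt [ 544. -291.  179.]
barrelrim [[597.  30.  85.]] depthpt [613.  32.  21.]
redtop [[493.  24. 163.]] depthpt [496.  26. 161.]
tray [[524. 246.  30.]] depthpt [529. 253.  -2.]
stand foot [[ 542. -292.    5.]] depthpt [ 529. -276.   76.]
can [[ 750. -165.   60.]] depthpt [ 750. -162.   69.]
bottle [[749. 149. 100.]] depthpt [747. 150. 111.]
bluecup [[ 431. -108.   85.]] depthpt [ 442. -113.    9.]
bluecup2 [[ 321. -111.   85.]] depthpt [ 324. -116.    8.]
grey cup [[778.   8.  60.]] depthpt [781.   9.  55.]
rim 44 (595.2161865234375, 30.066904067993164) 27.059206008911133 [570.   3.  78.] [621.  57.  92.]
brush 74 (543.3544921875, -291.5317077636719) 12.155104637145996 [ 532. -302.  172.] [ 555. -280.  184.]
stand rim 86 (543.9689331054688, -291.49859619140625) 26.72242546081543 [ 517. -316.   72.] [ 570. -265.   85.]
foot 283 (545.871826171875, -292.7792663574219) 72.18768310546875 [ 484. -352.    4.] [ 601. -234.   13.]
handle 61 (497.6278076171875, 24.492923736572266) 10.720826148986816 [487.  16. 150.] [506.  34. 166.]
plate ((549.97705078125, 27.22651481628418), (204.98878479003906, 105.63379669189453), 2.640502452850342)
tray 656 ((528.3121948242188, 253.48223876953125), (209.53387451171875, 150.14976501464844), 73.15763092041016)
```

>>> carry_out(series=[{"yaw":-0.12},{"yaw":-0.234},{"yaw":-0.234}])

```text
invalid input at $.series[0]: expected keys tx, ty, tz, yaw, hand
```

>>> carry_out(series=[{"tx":-40,"ty":-20},{"tx":-80,"ty":-40},{"tx":-115,"ty":-56},{"tx":-150,"ty":-72},{"tx":-150,"ty":-72}])

```text
invalid input at $.series[0]: expected keys tx, ty, tz, yaw, hand
```

>>> carry_out(series=[{"tx":0,"ty":0,"tz":0,"yaw":-0.12,"hand":0},{"tx":0,"ty":0,"tz":0,"yaw":-0.234,"hand":0},{"tx":0,"ty":0,"tz":0,"yaw":-0.234,"hand":0}])

```text
time: 0.35
ee_pos: [150.6, 632.1, 241.1]
tcp_rot: [-0.003, 1.0, -0.0, -0.0]
force: [-0.7, -0.1, 0.5]
opening: 87.1
gripper_force: 0.0
```

>>> carry_out(series=[{"tx":-150,"ty":-72,"tz":0,"yaw":0,"hand":0},{"tx":-150,"ty":-72,"tz":0,"yaw":0,"hand":0},{"tx":-150,"ty":-72,"tz":0,"yaw":0,"hand":0},{"tx":-150,"ty":-72,"tz":0,"yaw":0,"hand":0},{"tx":-150,"ty":-72,"tz":0,"yaw":0,"hand":0}])

```text
time: 0.77
ee_pos: [310.9, 554.5, 241.6]
tcp_rot: [0.008, 1.0, -0.001, 0.002]
force: [1.7, -1.3, -0.4]
opening: 87.4
gripper_force: 0.0
```

>>> carry_out(series=[{"tx":-150,"ty":-110,"tz":0,"yaw":0,"hand":0},{"tx":-150,"ty":-110,"tz":0,"yaw":0,"hand":0},{"tx":-150,"ty":-110,"tz":0,"yaw":0,"hand":0},{"tx":-150,"ty":-110,"tz":0,"yaw":0,"hand":0},{"tx":-150,"ty":-110,"tz":0,"yaw":0,"hand":0}])

```text
time: 1.18
ee_pos: [455.6, 445.4, 241.5]
tcp_rot: [0.005, 1.0, -0.001, 0.001]
force: [-0.4, -0.5, -0.1]
opening: 87.3
gripper_force: 0.0
```

>>> carry_out(series=[{"tx":-110,"ty":-130,"tz":0,"yaw":0,"hand":0},{"tx":-110,"ty":-130,"tz":0,"yaw":0,"hand":0},{"tx":-110,"ty":-130,"tz":0,"yaw":0,"hand":0},{"tx":-110,"ty":-130,"tz":0,"yaw":0,"hand":0},{"tx":-110,"ty":-130,"tz":0,"yaw":0,"hand":0}])

```text
time: 1.6
ee_pos: [566.2, 311.2, 241.6]
tcp_rot: [0.007, 1.0, -0.002, 0.001]
force: [0.5, -1.5, 0.3]
opening: 87.3
gripper_force: 0.0
```

>>> carry_out(series=[{"tx":-60,"ty":-170,"tz":0,"yaw":0,"hand":0},{"tx":-60,"ty":-170,"tz":0,"yaw":0,"hand":0},{"tx":-60,"ty":-170,"tz":0,"yaw":0,"hand":0},{"tx":-60,"ty":-170,"tz":0,"yaw":0,"hand":0},{"tx":-60,"ty":-170,"tz":0,"yaw":0,"hand":0}])

```text
time: 2.02
ee_pos: [622.4, 142.4, 241.8]
tcp_rot: [0.006, 1.0, -0.002, 0.001]
force: [-0.2, -1.6, -0.8]
opening: 87.0
gripper_force: 0.0
```

>>> carry_out(series=[{"tx":-20,"ty":-180,"tz":0,"yaw":0,"hand":0},{"tx":-20,"ty":-180,"tz":0,"yaw":0,"hand":0},{"tx":-20,"ty":-180,"tz":0,"yaw":0,"hand":0},{"tx":-20,"ty":-180,"tz":0,"yaw":0,"hand":0},{"tx":-20,"ty":-180,"tz":0,"yaw":0,"hand":0}])

```text
time: 2.43
ee_pos: [640.3, -37.4, 241.8]
tcp_rot: [0.005, 1.0, -0.002, 0.0]
force: [-0.4, -0.9, -0.4]
opening: 87.0
gripper_force: 0.0
```

>>> carry_out(series=[{"tx":40,"ty":-150,"tz":0,"yaw":0,"hand":0},{"tx":40,"ty":-150,"tz":0,"yaw":0,"hand":0},{"tx":40,"ty":-150,"tz":0,"yaw":0,"hand":0},{"tx":40,"ty":-150,"tz":0,"yaw":0,"hand":0},{"tx":40,"ty":-150,"tz":0,"yaw":0,"hand":0}])

```text
time: 2.85
ee_pos: [597.8, -188.0, 242.0]
tcp_rot: [0.007, 1.0, -0.002, -0.0]
force: [-0.2, -0.8, 0.3]
opening: 86.9
gripper_force: 0.0
```

>>> carry_out(series=[{"tx":57,"ty":-111,"tz":0,"yaw":0,"hand":0},{"tx":57,"ty":-111,"tz":0,"yaw":0,"hand":0},{"tx":57,"ty":-111,"tz":0,"yaw":0,"hand":0},{"tx":57,"ty":-111,"tz":0,"yaw":0,"hand":0},{"tx":57,"ty":-111,"tz":0,"yaw":0,"hand":0}])

```text
time: 3.27
ee_pos: [542.2, -293.1, 241.8]
tcp_rot: [0.004, 1.0, -0.0, -0.0]
force: [1.2, 0.8, -0.5]
opening: 87.3
gripper_force: 0.0
```

>>> carry_out(series=[{"tx":0,"ty":-1,"tz":35,"yaw":0,"hand":0},{"tx":0,"ty":-1,"tz":65,"yaw":0,"hand":0},{"tx":0,"ty":-1,"tz":85,"yaw":0,"hand":0},{"tx":0,"ty":-1,"tz":85,"yaw":0,"hand":0},{"tx":0,"ty":-1,"tz":85,"yaw":0,"hand":0.5}], squeeze=25)

```text
time: 3.68
ee_pos: [544.2, -289.8, 155.9]
tcp_rot: [-0.0, 1.0, 0.001, -0.001]
force: [0.4, 0.2, 0.2]
opening: 84.4
gripper_force: 0.0
```

>>> carry_out(series=[{"tx":0,"ty":0,"tz":0,"yaw":0,"hand":1},{"tx":0,"ty":0,"tz":0,"yaw":0,"hand":1},{"tx":0,"ty":0,"tz":0,"yaw":0,"hand":1},{"tx":0,"ty":0,"tz":0,"yaw":0,"hand":1},{"tx":0,"ty":0,"tz":0,"yaw":0,"hand":1}], squeeze=25)

```text
time: 4.1
ee_pos: [544.1, -291.8, 157.3]
tcp_rot: [-0.0, 1.0, -0.0, 0.001]
force: [0.1, 0.7, 0.0]
opening: 55.2
gripper_force: 0.0
```

>>> carry_out(series=[{"tx":0,"ty":0,"tz":0,"yaw":0,"hand":1},{"tx":0,"ty":0,"tz":0,"yaw":0,"hand":1},{"tx":0,"ty":0,"tz":0,"yaw":0,"hand":1},{"tx":0,"ty":0,"tz":0,"yaw":0,"hand":1},{"tx":0,"ty":0,"tz":0,"yaw":0,"hand":1}], squeeze=25)

```text
time: 4.52
ee_pos: [543.7, -291.7, 156.5]
tcp_rot: [-0.0, 1.0, -0.0, -0.0]
force: [-0.3, -0.7, -0.9]
opening: 23.4
gripper_force: 25.0
```

>>> carry_out(series=[{"tx":0,"ty":0,"tz":-15,"yaw":0,"hand":1},{"tx":0,"ty":0,"tz":-45,"yaw":0,"hand":1},{"tx":0,"ty":0,"tz":-80,"yaw":0,"hand":1},{"tx":0,"ty":0,"tz":-110,"yaw":0,"hand":1},{"tx":0,"ty":0,"tz":-110,"yaw":0,"hand":1}])

```text
time: 4.93
ee_pos: [545.6, -293.1, 273.0]
tcp_rot: [0.0, 1.0, -0.002, 0.004]
force: [0.7, -0.3, -1.7]
opening: 23.2
gripper_force: 25.0
```

>>> carry_out(series=[{"tx":-15,"ty":25,"tz":0,"yaw":0,"hand":1},{"tx":-25,"ty":55,"tz":0,"yaw":0,"hand":1},{"tx":-35,"ty":90,"tz":0,"yaw":0,"hand":1},{"tx":-45,"ty":125,"tz":0,"yaw":0,"hand":1},{"tx":-51,"ty":160,"tz":0,"yaw":0,"hand":1}])

```text
time: 5.35
ee_pos: [595.1, -129.8, 265.8]
tcp_rot: [-0.0, 1.0, 0.0, -0.0]
force: [0.3, -0.1, -2.0]
opening: 23.5
gripper_force: 25.0
```

>>> carry_out(series=[{"tx":0,"ty":35,"tz":0,"yaw":0,"hand":1},{"tx":0,"ty":70,"tz":0,"yaw":0,"hand":1},{"tx":0,"ty":105,"tz":0,"yaw":0,"hand":1},{"tx":0,"ty":130,"tz":0,"yaw":0,"hand":1},{"tx":0,"ty":150,"tz":0,"yaw":0,"hand":1}])

```text
time: 5.77
ee_pos: [594.2, 21.7, 265.8]
tcp_rot: [-0.002, 1.0, 0.0, -0.001]
force: [0.2, -0.6, -1.4]
opening: 23.2
gripper_force: 25.0
```

>>> carry_out(series=[{"tx":0,"ty":8,"tz":0,"yaw":0,"hand":1},{"tx":0,"ty":11,"tz":0,"yaw":0,"hand":1},{"tx":0,"ty":11,"tz":0,"yaw":0,"hand":1},{"tx":0,"ty":11,"tz":0,"yaw":0,"hand":1}])

```text
time: 6.1
ee_pos: [594.7, 27.4, 266.4]
tcp_rot: [0.001, 1.0, -0.0, -0.0]
force: [-0.3, -0.5, -1.0]
opening: 23.4
gripper_force: 25.0
```

```bash
python3 - <<'E'
from h import *
print(env.get_state()['ee_pos'].round(1))
p,d=eyes.capture('scene'); C=cloud('scene',d)
q,_=eyes.capture('top')
save('s1.png',np.hstack([cv2.resize(p[150:250,200:300],(400,400)),cv2.resize(q[150:250,195:295],(400,400))]))
E
```

```text
[594.7  27.4 266.4]
```

View pics/s1.png

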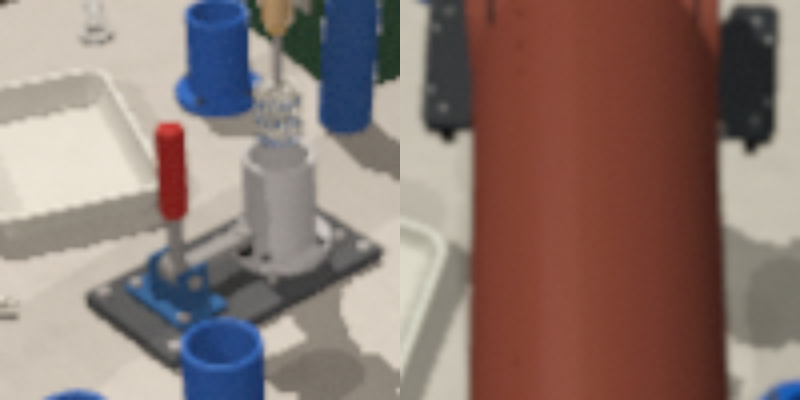

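>>> carry_out(series=[{"tx":0,"ty":0,"tz":15,"yaw":0,"hand":1},{"tx":0,"ty":0,"tz":35,"yaw":0,"hand":1},{"tx":0,"ty":0,"tz":55,"yaw":0,"hand":1},{"tx":0,"ty":0,"tz":73,"yaw":0,"hand":1},{"tx":0,"ty":0,"tz":90,"yaw":0,"hand":1}])

```text
time: 6.62
ee_pos: [594.5, 27.8, 175.5]
tcp_rot: [0.001, 1.0, -0.0, -0.0]
force: [0.5, -0.1, -1.8]
opening: 23.6
gripper_force: 25.0
```

>>> carry_out(series=[{"tx":0,"ty":0,"tz":0,"yaw":0,"hand":1},{"tx":0,"ty":0,"tz":0,"yaw":0,"hand":1},{"tx":0,"ty":0,"tz":0,"yaw":0,"hand":1},{"tx":0,"ty":0,"tz":0,"yaw":0,"hand":1}])

```text
time: 6.95
ee_pos: [595.4, 29.0, 177.9]
tcp_rot: [0.0, 1.0, 0.0, 0.001]
force: [-0.8, -0.8, -1.1]
opening: 23.2
gripper_force: 25.0
```

>>> carry_out(series=[{"tx":0,"ty":0,"tz":2,"yaw":0,"hand":1},{"tx":0,"ty":0,"tz":2,"yaw":0,"hand":1},{"tx":0,"ty":0,"tz":2,"yaw":0,"hand":1}])

```text
time: 7.2
ee_pos: [594.8, 29.4, 174.9]
tcp_rot: [-0.0, 1.0, 0.0, 0.0]
force: [0.8, 0.3, -0.6]
opening: 23.3
gripper_force: 25.0
```

>>> carry_out(series=[{"tx":0,"ty":0,"tz":-20,"yaw":0,"hand":1},{"tx":0,"ty":0,"tz":-42,"yaw":0,"hand":1},{"tx":0,"ty":0,"tz":-45,"yaw":0,"hand":1},{"tx":0,"ty":0,"tz":-45,"yaw":0,"hand":1},{"tx":0,"ty":0,"tz":-45,"yaw":0,"hand":1}])

```text
time: 7.62
ee_pos: [594.5, 29.4, 219.1]
tcp_rot: [-0.0, 1.0, 0.0, -0.0]
force: [-0.0, -0.1, -2.2]
opening: 23.4
gripper_force: 25.0
```

>>> carry_out(series=[{"tx":0,"ty":0,"tz":15,"yaw":0,"hand":1},{"tx":0,"ty":0,"tz":32,"yaw":0,"hand":1},{"tx":0,"ty":0,"tz":45,"yaw":0,"hand":1},{"tx":0,"ty":0,"tz":45,"yaw":0,"hand":1},{"tx":0,"ty":0,"tz":45,"yaw":0,"hand":1}])

```text
time: 8.03
ee_pos: [593.8, 29.3, 173.1]
tcp_rot: [-0.0, 1.0, -0.0, -0.001]
force: [0.7, -1.2, -1.9]
opening: 23.7
gripper_force: 25.0
```

>>> carry_out(series=[{"tx":0,"ty":0,"tz":0,"yaw":0,"hand":1},{"tx":0,"ty":0,"tz":0,"yaw":0,"hand":1},{"tx":0,"ty":0,"tz":0,"yaw":0,"hand":1}])

```text
time: 8.28
ee_pos: [594.8, 29.4, 174.8]
tcp_rot: [-0.0, 1.0, 0.0, 0.0]
force: [-0.5, 0.9, -1.7]
opening: 23.3
gripper_force: 25.0
```

>>> carry_out(series=[{"tx":0,"ty":0,"tz":-20,"yaw":0,"hand":1},{"tx":0,"ty":0,"tz":-45,"yaw":0,"hand":1},{"tx":0,"ty":0,"tz":-70,"yaw":0,"hand":1},{"tx":0,"ty":0,"tz":-92,"yaw":0,"hand":1},{"tx":0,"ty":0,"tz":-92,"yaw":0,"hand":1}])

```text
time: 8.7
ee_pos: [596.7, 29.4, 271.9]
tcp_rot: [0.0, 1.0, 0.001, 0.004]
force: [0.7, -0.3, -0.7]
opening: 23.5
gripper_force: 25.0
```

>>> carry_out(series=[{"tx":0,"ty":-30,"tz":0,"yaw":0,"hand":1},{"tx":0,"ty":-65,"tz":0,"yaw":0,"hand":1},{"tx":0,"ty":-100,"tz":0,"yaw":0,"hand":1},{"tx":0,"ty":-130,"tz":0,"yaw":0,"hand":1},{"tx":0,"ty":-161,"tz":0,"yaw":0,"hand":1}])

```text
time: 9.12
ee_pos: [594.3, -133.2, 266.3]
tcp_rot: [-0.0, 1.0, 0.0, -0.0]
force: [0.4, -0.7, -1.1]
opening: 23.6
gripper_force: 25.0
```

>>> carry_out(series=[{"tx":10,"ty":-35,"tz":0,"yaw":0,"hand":1},{"tx":22,"ty":-70,"tz":0,"yaw":0,"hand":1},{"tx":34,"ty":-105,"tz":0,"yaw":0,"hand":1},{"tx":44,"ty":-135,"tz":0,"yaw":0,"hand":1},{"tx":51,"ty":-160,"tz":0,"yaw":0,"hand":1}])

```text
time: 9.53
ee_pos: [542.0, -294.6, 266.4]
tcp_rot: [0.001, 1.0, -0.0, -0.0]
force: [0.4, 0.2, -1.3]
opening: 23.2
gripper_force: 25.0
```

>>> carry_out(series=[{"tx":0,"ty":0,"tz":0,"yaw":0,"hand":1},{"tx":0,"ty":0,"tz":0,"yaw":0,"hand":1},{"tx":0,"ty":0,"tz":0,"yaw":0,"hand":1},{"tx":0,"ty":0,"tz":0,"yaw":0,"hand":1}])

```text
time: 9.87
ee_pos: [544.4, -290.1, 266.2]
tcp_rot: [-0.001, 1.0, 0.0, -0.0]
force: [-0.0, 0.5, -2.2]
opening: 23.2
gripper_force: 25.0
```

```bash
python3 - <<'E'
from h import *
print(env.get_state()['ee_pos'].round(1))
p,d=eyes.capture('scene'); C=cloud('scene',d)
save('s2.png',cv2.resize(p[170:300,280:380],(460,598)))
E
```

```text
[ 544.4 -290.1  266.2]
```

View pics/s2.png

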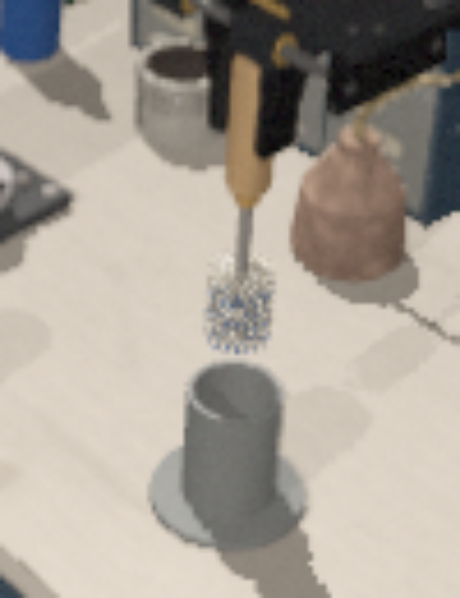

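The brush hangs straight over the stand: bristle underside at (240,350), cup rim centre at (235,390). I lower it now.

>>> carry_out(series=[{"tx":0,"ty":0,"tz":20,"yaw":0,"hand":1},{"tx":0,"ty":0,"tz":45,"yaw":0,"hand":1},{"tx":0,"ty":0,"tz":70,"yaw":0,"hand":1},{"tx":0,"ty":0,"tz":92,"yaw":0,"hand":1},{"tx":0,"ty":0,"tz":104,"yaw":0,"hand":1}])

```text
time: 10.33
ee_pos: [543.3, -289.7, 159.8]
tcp_rot: [-0.001, 1.0, 0.001, -0.001]
force: [0.3, -0.1, -2.4]
opening: 24.0
gripper_force: 25.0
```

>>> carry_out(series=[{"tx":0,"ty":0,"tz":3,"yaw":0,"hand":1},{"tx":0,"ty":0,"tz":5,"yaw":0,"hand":1},{"tx":0,"ty":0,"tz":5,"yaw":0,"hand":1},{"tx":0,"ty":0,"tz":5,"yaw":0,"hand":1}])

```text
time: 10.67
ee_pos: [544.5, -291.9, 159.0]
tcp_rot: [-0.0, 1.0, -0.0, 0.001]
force: [0.5, -0.5, -1.3]
opening: 23.3
gripper_force: 25.0
```

>>> carry_out(series=[{"tx":0,"ty":0,"tz":0,"yaw":0,"hand":0},{"tx":0,"ty":0,"tz":0,"yaw":0,"hand":0},{"tx":0,"ty":0,"tz":0,"yaw":0,"hand":0},{"tx":0,"ty":0,"tz":0,"yaw":0,"hand":0},{"tx":0,"ty":0,"tz":0,"yaw":0,"hand":0}])

```text
time: 11.08
ee_pos: [543.9, -291.8, 157.9]
tcp_rot: [-0.0, 1.0, -0.0, 0.0]
force: [0.5, 0.1, 0.5]
opening: 49.1
gripper_force: 0.0
```

>>> carry_out(series=[{"tx":0,"ty":0,"tz":0,"yaw":0,"hand":0},{"tx":0,"ty":0,"tz":0,"yaw":0,"hand":0},{"tx":0,"ty":0,"tz":0,"yaw":0,"hand":0},{"tx":0,"ty":0,"tz":0,"yaw":0,"hand":0}])

```text
time: 11.42
ee_pos: [543.8, -291.6, 157.6]
tcp_rot: [-0.0, 1.0, -0.0, -0.0]
force: [0.0, 0.5, 0.2]
opening: 75.2
gripper_force: 0.0
```

>>> carry_out(series=[{"tx":0,"ty":0,"tz":-25,"yaw":0,"hand":0},{"tx":0,"ty":0,"tz":-60,"yaw":0,"hand":0},{"tx":0,"ty":0,"tz":-90,"yaw":0,"hand":0},{"tx":0,"ty":0,"tz":-90,"yaw":0,"hand":0}])

```text
time: 11.75
ee_pos: [545.8, -293.2, 254.0]
tcp_rot: [0.0, 1.0, -0.002, 0.004]
force: [-0.2, -0.4, 0.4]
opening: 86.4
gripper_force: 0.0
```

```bash
python3 - <<'E'
from h import *
print(env.get_state()['ee_pos'].round(1))
p,d=eyes.capture('scene')
save('s3.png',cv2.resize(p[170:300,200:380],(720,520)))
E
```

```text
[ 545.8 -293.2  254. ]
```

View pics/s3.png

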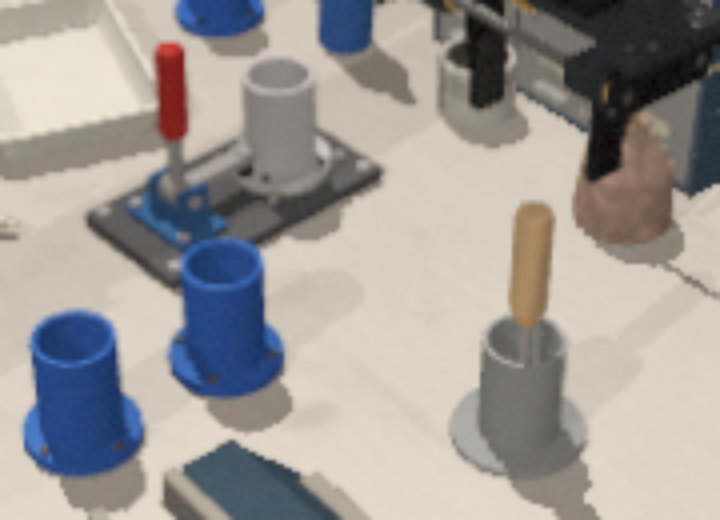

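The brush stands in its cup at (530,260), released, and the gripper is clear. Now I go to the clamp handle with the fingers closed.

>>> carry_out(series=[{"tx":0,"ty":35,"tz":0,"yaw":0,"hand":1},{"tx":0,"ty":70,"tz":0,"yaw":0,"hand":1},{"tx":0,"ty":105,"tz":0,"yaw":0,"hand":1},{"tx":0,"ty":140,"tz":0,"yaw":0,"hand":1},{"tx":0,"ty":175,"tz":0,"yaw":0,"hand":1}])

```text
time: 12.22
ee_pos: [543.0, -114.9, 246.5]
tcp_rot: [-0.0, 1.0, 0.0, -0.001]
force: [0.7, -0.6, -0.4]
opening: 61.5
gripper_force: 0.0
```

>>> carry_out(series=[{"tx":0,"ty":35,"tz":0,"yaw":0,"hand":1},{"tx":0,"ty":70,"tz":0,"yaw":0,"hand":1},{"tx":0,"ty":105,"tz":0,"yaw":0,"hand":1},{"tx":0,"ty":130,"tz":0,"yaw":0,"hand":1},{"tx":0,"ty":142,"tz":0,"yaw":0,"hand":1}])

```text
time: 12.63
ee_pos: [542.9, 29.8, 246.4]
tcp_rot: [-0.003, 1.0, 0.0, -0.001]
force: [-0.5, -0.8, -0.2]
opening: 28.0
gripper_force: 0.0
```

>>> carry_out(series=[{"tx":0,"ty":0,"tz":0,"yaw":0,"hand":1},{"tx":0,"ty":0,"tz":0,"yaw":0,"hand":1},{"tx":0,"ty":0,"tz":0,"yaw":0,"hand":1},{"tx":0,"ty":0,"tz":0,"yaw":0,"hand":1}])

```text
time: 12.97
ee_pos: [543.7, 23.2, 247.4]
tcp_rot: [0.001, 1.0, -0.0, -0.0]
force: [-0.4, 0.1, -1.0]
opening: 4.0
gripper_force: 0.0
```

>>> carry_out(series=[{"tx":0,"ty":0,"tz":30,"yaw":0,"hand":1},{"tx":0,"ty":0,"tz":65,"yaw":0,"hand":1},{"tx":0,"ty":0,"tz":102,"yaw":0,"hand":1},{"tx":0,"ty":0,"tz":102,"yaw":0,"hand":1},{"tx":0,"ty":0,"tz":102,"yaw":0,"hand":1}])

```text
time: 13.38
ee_pos: [542.6, 24.0, 144.8]
tcp_rot: [0.001, 1.0, -0.001, -0.002]
force: [0.4, -0.6, 0.5]
opening: 0.3
gripper_force: 0.0
```

>>> carry_out(series=[{"tx":15,"ty":0,"tz":0,"yaw":0,"hand":1},{"tx":28,"ty":0,"tz":0,"yaw":0,"hand":1},{"tx":40,"ty":0,"tz":0,"yaw":0,"hand":1},{"tx":52,"ty":0,"tz":0,"yaw":0,"hand":1},{"tx":64,"ty":0,"tz":0,"yaw":0,"hand":1}])

```text
time: 13.8
ee_pos: [481.2, 24.7, 148.8]
tcp_rot: [0.001, 1.0, 0.0, 0.002]
force: [1.4, -0.2, -0.6]
opening: 0.5
gripper_force: 0.5
```

>>> carry_out(series=[{"tx":12,"ty":0,"tz":0,"yaw":0,"hand":1},{"tx":24,"ty":0,"tz":0,"yaw":0,"hand":1},{"tx":36,"ty":0,"tz":0,"yaw":0,"hand":1},{"tx":46,"ty":0,"tz":0,"yaw":0,"hand":1},{"tx":46,"ty":0,"tz":0,"yaw":0,"hand":1}])

```text
time: 14.22
ee_pos: [433.5, 25.0, 147.6]
tcp_rot: [0.0, 1.0, 0.001, 0.001]
force: [0.7, 1.2, 0.5]
opening: 0.2
gripper_force: 0.0
```

```bash
python3 - <<'E'
from h import *
print(env.get_state()['ee_pos'].round(1))
p,d=eyes.capture('scene')
save('s4.png',cv2.resize(p[160:260,200:320],(600,500)))
E
```

```text
[433.5  25.  147.6]
```

View pics/s4.png

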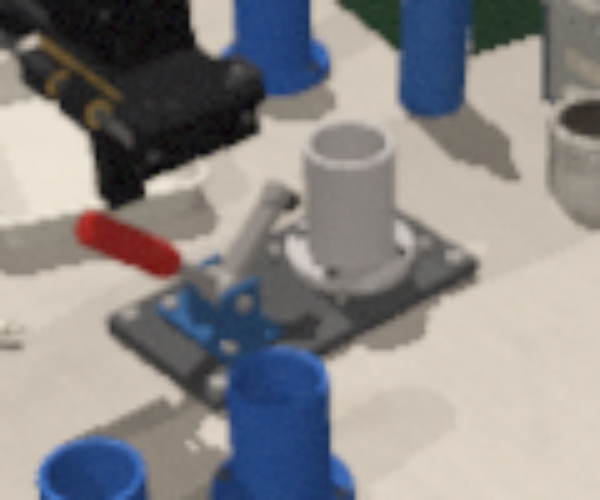

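The clamp is past centre and falling open: red handle at (125,245), bar raised at (260,230). I rise and go over the barrel.

>>> carry_out(series=[{"tx":0,"ty":0,"tz":-25,"yaw":0,"hand":0},{"tx":0,"ty":0,"tz":-60,"yaw":0,"hand":0},{"tx":-30,"ty":4,"tz":-70,"yaw":0,"hand":0},{"tx":-65,"ty":4,"tz":-70,"yaw":0,"hand":0},{"tx":-100,"ty":4,"tz":-70,"yaw":0,"hand":0}])

```text
time: 14.68
ee_pos: [536.7, 29.7, 218.2]
tcp_rot: [-0.001, 1.0, 0.001, 0.002]
force: [0.5, -0.3, 0.5]
opening: 25.9
gripper_force: 0.0
```

>>> carry_out(series=[{"tx":-30,"ty":0,"tz":0,"yaw":0,"hand":0},{"tx":-61,"ty":0,"tz":0,"yaw":0,"hand":0},{"tx":-61,"ty":0,"tz":0,"yaw":0,"hand":0},{"tx":-61,"ty":0,"tz":0,"yaw":0,"hand":0},{"tx":-61,"ty":0,"tz":0,"yaw":0,"hand":0}])

```text
time: 15.1
ee_pos: [594.9, 29.1, 215.6]
tcp_rot: [0.0, 1.0, -0.0, -0.0]
force: [0.6, -0.2, 0.2]
opening: 59.2
gripper_force: 0.0
```

```bash
python3 - <<'E'
from h import *
print(env.get_state()['ee_pos'].round(1),env.get_state()['opening'])
p,d=eyes.capture('scene')
C=cloud('scene',d); hsv=cv2.cvtColor(p,cv2.COLOR_RGB2HSV)
m=((hsv[...,0]<6)|(hsv[...,0]>174))&(hsv[...,1]>180)&(abs(C[...,1]-25)<30)&(C[...,0]>350)&(C[...,0]<520)&(C[...,2]>0)&(C[...,2]<200)
print('red',m.sum(),C[m].mean(0).round(),C[m].min(0).round(),C[m].max(0).round())
m=(abs(C[...,2]-96)<6)&(np.hypot(C[...,0]-595,C[...,1]-30)<45)
print('rim',m.sum(),cv2.minEnclosingCircle(C[m][:,:2].astype(np.float32)))
save('s5.png',cv2.resize(p[160:260,200:320],(600,500)))
E
```

```text
[594.9  29.1 215.6] 59.21049950023501
red 131 [405.  15.  55.] [372.   6.  42.] [443.  24.  66.]
rim 122 ((595.846923828125, 32.88174057006836), 30.25867462158203)
```

View pics/s5.png

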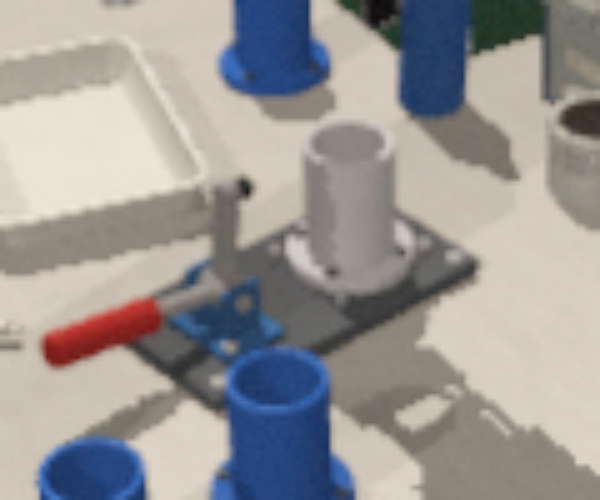

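The clamp lies fully open: handle level at (100,330), bar upright at (228,230). The barrel is unmoved, and I grip it now.

>>> carry_out(series=[{"tx":0,"ty":0,"tz":0,"yaw":0,"hand":0},{"tx":0,"ty":0,"tz":20,"yaw":0,"hand":0},{"tx":0,"ty":0,"tz":50,"yaw":0,"hand":0},{"tx":0,"ty":0,"tz":80,"yaw":0,"hand":0},{"tx":0,"ty":0,"tz":80,"yaw":0,"hand":0}])

```text
time: 15.57
ee_pos: [591.0, 29.4, 130.8]
tcp_rot: [-0.0, 1.0, -0.0, -0.004]
force: [-1.4, 0.4, -0.7]
opening: 86.1
gripper_force: 0.0
```

>>> carry_out(series=[{"tx":0,"ty":0,"tz":20,"yaw":0,"hand":0},{"tx":0,"ty":0,"tz":40,"yaw":0,"hand":0},{"tx":0,"ty":0,"tz":55,"yaw":0,"hand":0},{"tx":0,"ty":0,"tz":55,"yaw":0,"hand":0},{"tx":0,"ty":0,"tz":55,"yaw":0,"hand":1}], squeeze=40)

```text
time: 15.98
ee_pos: [594.7, 29.4, 81.9]
tcp_rot: [-0.0, 1.0, 0.0, 0.0]
force: [0.8, -0.1, 0.1]
opening: 84.6
gripper_force: 0.0
```

>>> carry_out(series=[{"tx":0,"ty":0,"tz":0,"yaw":0,"hand":1},{"tx":0,"ty":0,"tz":0,"yaw":0,"hand":1},{"tx":0,"ty":0,"tz":0,"yaw":0,"hand":1},{"tx":0,"ty":0,"tz":0,"yaw":0,"hand":1},{"tx":0,"ty":0,"tz":0,"yaw":0,"hand":1}])

```text
time: 16.4
ee_pos: [595.1, 29.8, 81.3]
tcp_rot: [-0.0, 1.0, 0.0, 0.0]
force: [-2.5, 0.3, 6.4]
opening: 55.2
gripper_force: 40.3
```

>>> carry_out(series=[{"tx":0,"ty":0,"tz":0,"yaw":0,"hand":1},{"tx":0,"ty":0,"tz":0,"yaw":0,"hand":1},{"tx":0,"ty":0,"tz":0,"yaw":0,"hand":1}])

```text
time: 16.65
ee_pos: [595.1, 29.8, 81.3]
tcp_rot: [-0.0, 1.0, 0.0, 0.0]
force: [-2.1, 1.8, 6.5]
opening: 55.2
gripper_force: 40.0
```

>>> carry_out(series=[{"tx":0,"ty":0,"tz":-12,"yaw":0,"hand":1},{"tx":0,"ty":0,"tz":-30,"yaw":0,"hand":1},{"tx":0,"ty":0,"tz":-55,"yaw":0,"hand":1},{"tx":0,"ty":0,"tz":-80,"yaw":0,"hand":1},{"tx":0,"ty":0,"tz":-80,"yaw":0,"hand":1}])

```text
time: 17.07
ee_pos: [596.8, 29.0, 165.6]
tcp_rot: [0.0, 1.0, 0.0, 0.003]
force: [1.8, 1.1, -5.0]
opening: 54.9
gripper_force: 40.0
```

>>> carry_out(series=[{"tx":0,"ty":20,"tz":0,"yaw":0,"hand":1},{"tx":5,"ty":45,"tz":0,"yaw":0,"hand":1},{"tx":15,"ty":75,"tz":0,"yaw":0,"hand":1},{"tx":25,"ty":105,"tz":0,"yaw":0,"hand":1},{"tx":35,"ty":135,"tz":0,"yaw":0,"hand":1}])

```text
time: 17.48
ee_pos: [558.4, 165.0, 159.5]
tcp_rot: [0.0, 1.0, -0.0, -0.001]
force: [-0.1, -0.3, -4.9]
opening: 55.0
gripper_force: 40.0
```

>>> carry_out(series=[{"tx":10,"ty":30,"tz":0,"yaw":0,"hand":1},{"tx":20,"ty":58,"tz":0,"yaw":0,"hand":1},{"tx":28,"ty":78,"tz":0,"yaw":0,"hand":1},{"tx":32,"ty":89,"tz":0,"yaw":0,"hand":1},{"tx":32,"ty":89,"tz":0,"yaw":0,"hand":1}])

```text
time: 17.9
ee_pos: [525.7, 256.3, 159.6]
tcp_rot: [-0.002, 1.0, 0.0, -0.001]
force: [-0.3, -0.2, -4.3]
opening: 55.1
gripper_force: 40.0
```

>>> carry_out(series=[{"tx":0,"ty":0,"tz":0,"yaw":0,"hand":1},{"tx":0,"ty":0,"tz":0,"yaw":0,"hand":1},{"tx":0,"ty":0,"tz":20,"yaw":0,"hand":1},{"tx":0,"ty":0,"tz":40,"yaw":0,"hand":1},{"tx":0,"ty":0,"tz":55,"yaw":0,"hand":1}])

```text
time: 18.32
ee_pos: [528.1, 251.1, 104.2]
tcp_rot: [0.001, 1.0, -0.001, -0.0]
force: [-0.7, 0.3, -4.3]
opening: 54.9
gripper_force: 40.0
```

>>> carry_out(series=[{"tx":0,"ty":0,"tz":10,"yaw":0,"hand":1},{"tx":0,"ty":0,"tz":18,"yaw":0,"hand":1},{"tx":0,"ty":0,"tz":25,"yaw":0,"hand":1},{"tx":0,"ty":0,"tz":29,"yaw":0,"hand":1},{"tx":0,"ty":0,"tz":29,"yaw":0,"hand":1}])

```text
time: 18.73
ee_pos: [527.6, 253.0, 76.1]
tcp_rot: [0.0, 1.0, -0.0, -0.0]
force: [0.3, -0.3, -4.9]
opening: 55.4
gripper_force: 40.0
```

>>> carry_out(series=[{"tx":0,"ty":0,"tz":2,"yaw":0,"hand":1},{"tx":0,"ty":0,"tz":3,"yaw":0,"hand":1},{"tx":0,"ty":0,"tz":3,"yaw":0,"hand":1}])

```text
time: 18.98
ee_pos: [527.8, 253.5, 73.9]
tcp_rot: [-0.0, 1.0, 0.0, 0.0]
force: [0.5, -0.4, -4.8]
opening: 54.9
gripper_force: 40.0
```

Not yet loaded on the floor, so I go down a little further.

>>> carry_out(series=[{"tx":0,"ty":0,"tz":1,"yaw":0,"hand":1},{"tx":0,"ty":0,"tz":2,"yaw":0,"hand":1},{"tx":0,"ty":0,"tz":2,"yaw":0,"hand":1},{"tx":0,"ty":0,"tz":2,"yaw":0,"hand":1}])

```text
time: 19.32
ee_pos: [527.8, 253.7, 73.0]
tcp_rot: [-0.0, 1.0, 0.0, 0.0]
force: [-5.1, -0.9, 8.0]
opening: 54.7
gripper_force: 40.0
```

Contact is made, so I release, rise and check.

>>> carry_out(series=[{"tx":0,"ty":0,"tz":0,"yaw":0,"hand":0},{"tx":0,"ty":0,"tz":0,"yaw":0,"hand":0},{"tx":0,"ty":0,"tz":0,"yaw":0,"hand":0},{"tx":0,"ty":0,"tz":0,"yaw":0,"hand":0},{"tx":0,"ty":0,"tz":0,"yaw":0,"hand":0}])

```text
time: 19.73
ee_pos: [527.8, 253.4, 71.6]
tcp_rot: [-0.0, 1.0, 0.0, 0.0]
force: [0.6, -0.7, 0.6]
opening: 80.3
gripper_force: 0.0
```

>>> carry_out(series=[{"tx":0,"ty":0,"tz":0,"yaw":0,"hand":0},{"tx":0,"ty":0,"tz":-25,"yaw":0,"hand":0},{"tx":0,"ty":0,"tz":-60,"yaw":0,"hand":0},{"tx":0,"ty":0,"tz":-95,"yaw":0,"hand":0},{"tx":0,"ty":0,"tz":-130,"yaw":0,"hand":0}])

```text
time: 20.15
ee_pos: [527.4, 253.1, 202.9]
tcp_rot: [-0.0, 1.0, -0.0, -0.0]
force: [1.2, 0.5, -0.4]
opening: 86.6
gripper_force: 0.0
```

>>> carry_out(series=[{"tx":0,"ty":0,"tz":-30,"yaw":0,"hand":0},{"tx":0,"ty":0,"tz":-30,"yaw":0,"hand":0},{"tx":0,"ty":0,"tz":-30,"yaw":0,"hand":0},{"tx":0,"ty":0,"tz":-30,"yaw":0,"hand":0},{"tx":0,"ty":0,"tz":-30,"yaw":0,"hand":0}])

```text
time: 20.57
ee_pos: [527.0, 253.0, 230.0]
tcp_rot: [-0.0, 1.0, -0.001, -0.001]
force: [0.2, -0.0, -1.1]
opening: 87.1
gripper_force: 0.0
```

```bash
python3 - <<'E'
from h import *
p,d=eyes.capture('scene')
save('s6.png',cv2.resize(p[140:300,170:370],(750,600)))
E
```

```text
(no output)
```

View pics/s6.png

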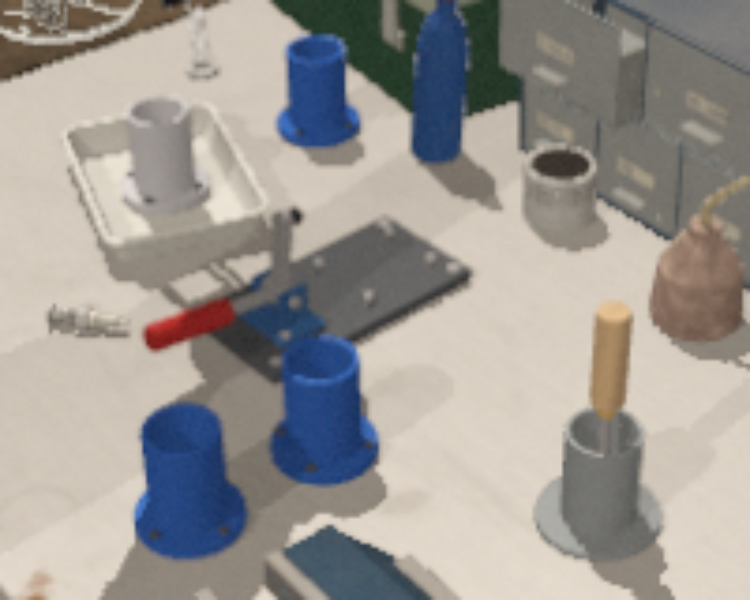

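The barrel stands upright in the tray at (165,160), the clamp is open at (190,325), the brush is in its stand at (610,400), and the bystanders have not moved.

```bash
python3 -c "
from h import *
print(workorder.hand_in())"
```

```text
the job is handed in; nothing more can be done
None
```

The bore is scrubbed down-up-down, the brush is back upright in its stand, the clamp is fully open and the barrel stands upright in the tray; I handed the job in at about 21 s on the robot's clock, and the hand-in returned no verdict.

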